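# Photograph the spine of a bound volume

### The job

Set up and take the spine photograph: first slide the book carrier sideways along the board, never lifting it off, from its parking place into the middle set of corner brackets in front of the camera, squarely inside them; then push the lamp lever over to its far stop (away from the robot), and after that turn the focus knob until its white pointer points straight at the raised index tab. Only when all three are set, press the shutter button fully down and let it come back up. Leave the carrier, lamp and focus as set, and do not disturb the spare books, the bookend or the pencil cup.

Things in the scene. Friction and masses are not known exactly. Their poses are not given: they have to be found in the camera images.
- board: Fixed dark steel board, 200 (x) x 540 (y) x 6 mm; origin at its underside's centre. Three equal places in white corner brackets (inside 194 x 162 mm) lie along y at -175, 0, +175 mm. Beyond its far (+x) edge a black camera (lens 207 mm from the board's centre, axis 80 mm high) faces the middle place; two lamps on stands, 160 mm high, at x = 220, y = +-200 mm.
- middle_place (a point): Centre of the middle bracketed place, on the board's top surface, 6 mm above the table; axes as the board's.
- carrier: Loose book carrier, 0.5 to 1 kg: white plate 180 (x) x 140 (y) x 12 mm with a small brown leather volume fixed flat on its far part (95 x 130 x 40 mm, top 52 mm above the plate's underside, x from -12 to +83 mm, spine to +x). Origin at the plate's underside centre. Starts in the left or right bracketed place and slides on the board's top.
- carrier_fin (a point): Middle of the top edge of the carrier's grip fin: a black upright fin 40 mm long (along the carrier's x), 12 mm thick (along y), its top 61 mm above the carrier's underside, 49 mm above the plate. It stands on the -x part of the plate, 65 mm from the carrier's origin. Axes as the carrier's; pinch the fin across y.
- spare_books: Bystander: two small loose volumes lying on one another (green 100 x 135 x 32 mm under, red-brown on top, 58 mm in all), in the outer bracketed place of the board, at the other end from the carrier's. Origin at the underside's centre. Leave alone.
- console: Fixed grey control console, 110 (x) x 270 (y) x 40 mm high, origin at the centre of its underside. On its top, along y: lamp lever at y = +98 mm, x = +10; focus knob at y = 0, x = -5; shutter button at y = -98 mm, x = 0. Its +x side faces away from the robot.
- lamp_lever (a joint): Angle of the lamp lever: 0 = leaning towards the robot (console -x), lamp off; 1.0 rad = leaning away (console +x) at its far stop, lamp on. It stays where it is left (light friction: under 2 N at the tip).
- lamp_lever_tip (a point): Centre of the black ball (26 mm across) at the end of the lamp lever. The lever is 60 mm long; its pivot axis is along console y, 62 mm above the table, on a black block 70 x 50 mm with its top at 65 mm. From stop to stop the ball moves 57 mm along console x, 115 mm (ends) to 122 mm (middle) above the table.
- focus (a joint): Angle of the focus knob, positive counter-clockwise seen from above; at 0 the pointer points along console +x. Range -1.4 to 1.4 rad, light friction (0.05 N m), stays where it is left. The knob needs up to 1.5 rad of turn in all.
- focus_grip (a point): Centre of the top of the focus knob's grip bar, on the knob's vertical axis, 76 mm above the table. Black knob: a disc 60 mm across, 10 mm thick, with an upright bar on it 50 mm long (along the pointer, the knob's x), 12 mm thick (y), 26 mm high. Site axes turn with the knob; z up.
- focus_pointer (a point): Tip of the white pointer line, at the rim of the knob's disc, 30 mm from the knob's axis, 50 mm above the table. The line runs from the axis along one half of the bar's top and on to the disc's rim on that side. The point's x axis points outward along the pointer.
- index_tab: Fixed raised steel tab on the console's top beside the knob: 12 mm long (radial), 8 mm wide, 8 mm high, 39 to 51 mm from the knob's axis. Origin on the knob's axis at the console's top; x points through the tab's middle. It stands 0 to 0.6 rad counter-clockwise of console +x; the pointer starts 0.4 to 1.5 rad clockwise of it. White ticks are only graduation.
- index_point (a point): Inner end of the index tab at its top, 39 mm from the knob's axis: where the pointer is to point.
- shutter (a joint): Depth to which the shutter button is pressed: 0 up, 0.006 m fully down. Spring return; fully down takes 5 N.
- shutter_top (a point): Centre of the top face of the shutter button (steel, 26 mm across, in a black collar 42 mm across and 12 mm high); the top is 62 mm above the table when up. It is pressed straight down.
- bookend: Bystander: loose white L-shaped steel bookend, foot 100 x 120 mm, 150 mm tall, to the robot's right. Origin under the centre of its foot. Leave alone.
- pencil_cup: Bystander: loose white cup, 76 mm across, 90 mm tall, with pencils standing up to 154 mm, to the robot's left. Origin at the centre of its underside. Leave alone.
There are look-alikes about, which are no part of the job. What is shaped like the carrier but pink or turquoise is not meant.

How it is judged:
By the outcome, as a careful person would: the job done as asked, in the order asked, and still so for the second after the job is handed in, with the robot touching nothing.
It also fails if it takes over 58 s, if anything falls off the work surface, if the arm or the gripper's body presses on something with over 40 N, if the wrist force passes 120 N, or if a joint passes its speed limit or range.

### The arm

A 6-joint arm with a two-finger parallel gripper is mounted at the origin on the work surface. World frame = base frame: x ahead of the robot, y to its left, z up, the work surface at z = 0. Lengths are in m, angles in rad, forces in N, time in s.
With the tool pointing down it reaches from about 0.4 to 0.825 m from the base axis. Payload 7 kg.
Tool frame: the origin (TCP) lies at the very end of the fingers, on their centre line; the grasp point (between the pads) lies 19 mm behind it; z points along the fingers, y is the line along which they close (so a half turn about z gives the same grasp; the last joint's range is limited). The gripper opens to 88 mm and grips with 3 to 60 N. Pads are 19 mm wide; open, the fingers measure 130 mm over their backs; the gripper's body (78 mm by 193 mm) begins 47 mm behind the grasp point.
Start: joints at [1.505, 0.359, 0.012, 0, -1.224, -0.288], TCP at [0.234, 0.633, 0.227] pointing down, gripper open.
Joint ranges: [-3.07, 3.07], [-1.43, 2.12], [-1.02, 1.25], [-3.03, 1.67], [-3.05, -0], [-3.03, 3.03]. Speed limits (rad/s): [2.39, 2.39, 3.01, 3.14, 3.14, 3.14].

### API

Orientations are given as [roll, pitch, yaw] about the fixed x, y, z axes, in that order (R = Rz(yaw) Ry(pitch) Rx(roll)).
In Python, from station import * gives the robot as it stands.
- The arm moves only by the tool servo_tool, never from a script. Its argument "moves" is a list of rows, each an object of numbers: "jaw": the opening, from 0 (shut) to 1 (fully open); "dx", "dy", "dz": the shift along the world's x, y, z in m; "roll": the turn about the world's z in degrees. A call has exactly 10 rows; each row shifts and turns the commanded pose from where the row before left it; what a row does not reach is not made up. A row lasts 1/8 s, in which the tool goes at most 62.5 mm and 10.7 degrees, less where a joint would pass 70% of its speed; a pose out of reach is approached as far as the arm can. A call with a gripper value outside its range is refused whole. The fingers move at their own pace and stop on an object; "newtons" is the grip in N (left out, the last holds). Time passes only in rows, so rows that do not move let the fingers close, or fill a call up. It gives the time, the measured TCP pose, the force, the opening and the grip force at its end, in the units of the state.
- get_state(): the state, without advancing time (a new reading comes with each control period).
- grab_frame(name): name is "scene" or "top"; returns (picture, depth): 400x640x3 uint8, red, green, blue; 400x640 float32, m along the optical axis (not along the pixel's ray), 0 where there is no reading.
- calibration(name): a dict with "intrinsics" (3x3 intrinsics, pixels), "R" (3x3) and "t" (3): a world point X has camera coordinates R X + t. Camera axes: x right, y down, z forward; pixel columns grow to the right and rows downward; lengths in m; the calibration is good to about 2 mm. A picture is of the moment at which its call begins. calibration takes no time and is no camera call.
- job_done(): hands the job in; it is judged then, once.
The state is a dict: "t": time; "q": joint angles; "qd": joint speeds; "joint_efforts": joint torques, N m; "eef_pos": TCP position; "ee_rot": TCP orientation; "force": force on the tool from outside, world axes, zero at the start; "moment": the same for the moment, N m; "width": finger opening in m; "gripper_force": force on a finger pad.
Only numpy, scipy, OpenCV 4.12 (cv2) and the standard library are available. Lean on these libraries where they do the work, as an engineer would, in place of code of your own. Each camera call takes 0.05 s, during which the arm holds its last target. There are 200 camera calls.

## Working session

There is one attempt and no reset: what is moved stays moved. The work goes in short steps, Python scripts to look and compute and a tool call to move; the robot and the scene stay as the last step left them, time stands still between calls to the robot, and variables do not carry over. Pictures are saved under pics/ and viewed, at most 10 in all, crops included, and the job is handed in when it is done.

Besides the shell and the picture viewer there is one more tool, called after "Emit:" as name(argument=value, ...), one argument or row to a line, values as JSON. servo_tool: Moves the arm, as the interface text tells. Its arguments: {"type":"object","properties":{"moves":{"type":"array","items":{"type":"object","properties":{"jaw":{"type":"number"},"dx":{"type":"number"},"dy":{"type":"number"},"dz":{"type":"number"},"roll":{"type":"number"}}}},"newtons":{"type":"number"}},"required":["moves"]}

```bash
mkdir -p pics; cat > h.py <<'E'
from station import *
import numpy as np, cv2
def shot(n,name):
    p,d=grab_frame(n); cv2.imwrite(f'pics/{name}.png',p[:,:,::-1]); np.savez(f'{name}.npz',p=p,d=d); return p,d
def world(n,d):
    c=calibration(n);K=np.array(c["intrinsics"]);R=np.array(c["R"]);t=np.array(c["t"])
    v,u=np.indices(d.shape); P=np.stack([(u-K[0,2])/K[0,0]*d,(v-K[1,2])/K[1,1]*d,d],-1)
    return (P-t)@R
def proj(n,X):
    c=calibration(n);q=np.array(c["R"])@np.array(X)+np.array(c["t"]);q=np.array(c["intrinsics"])@q;return q[:2]/q[2]
E
python3 - <<'E'
from h import *
for n in("scene","top"):
    shot(n,n+"0"); c=calibration(n); print(n,-np.array(c["R"]).T@np.array(c["t"]),np.array(c["R"])[2])
s=get_state();print(s['t'],s['eef_pos'],s['ee_rot'],s['width'])
E
```

```text
scene [ 1.16930123 -0.44698203  0.71940078] [-0.69049905  0.42607584 -0.58452582]
top [ 0.20066508 -0.00221587  1.39701256] [ 0.1954441  -0.01538    -0.98059424]
0.1 [0.23374627 0.63276673 0.22573351] [ 3.14011301e+00 -1.57449423e-04 -3.53879127e-01] 0.08771620936622442
```

View pics/top0.png

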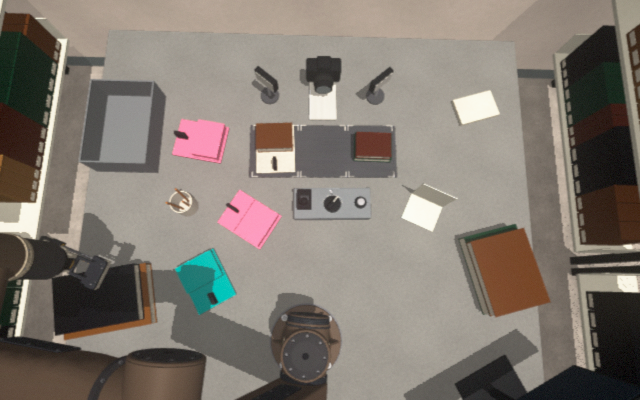

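View pics/scene0.png

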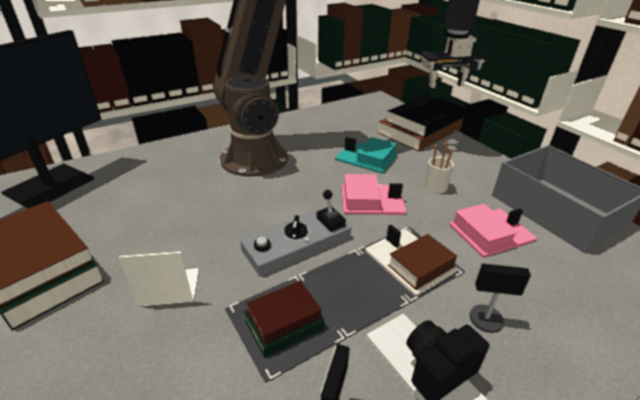

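The top view shows the white-plate carrier with its brown volume at (275,148) and its black fin at (276,163), in the left place. The spare books are at (373,146), and the console runs from (293,187) to (370,220). Candidates for the carrier are white (275,150), pink (200,140), pink (249,218) and turquoise (206,280); I choose the white one at (275,150). I'll check that in a close crop.

```bash
python3 - <<'E'
from h import *
z=np.load('top0.npz');p,d=z['p'],z['d']
cv2.imwrite('pics/crop1.png',cv2.resize(p[115:225,240:400,::-1],None,fx=5,fy=5,interpolation=cv2.INTER_CUBIC))
W=world("top",d)
for u,v in[(275,140),(276,163),(262,165),(373,146),(325,150),(320,200),(360,202),(332,203),(304,195),(257,175),(200,140)]: print((u,v),W[v,u].round(4),p[v,u])
# console top region by height
m=(abs(W[...,2]-.04)<.006)&(W[...,0]>.35)&(W[...,0]<.6)&(abs(W[...,1])<.25)
v,u=np.nonzero(m); k=(u>285)&(u<380)&(v>180)&(v<228); 
print('console',cv2.minAreaRect((W[v[k],u[k],:2]).astype(np.float32)),k.sum())
# heights print
m=(W[...,2]>.045)&(W[...,2]<.06)
for nm,(a,b,c,e) in dict(book=(250,300,118,155),fin=(265,290,153,172),spare=(345,400,128,165),btn=(350,370,190,212)).items():
    s=W[c:e,a:b].reshape(-1,3);s=s[s[:,2]>.045];print(nm,len(s),s.mean(0).round(4),np.median(s[:,2]).round(4),cv2.minAreaRect(s[:,:2].astype(np.float32)))
E
```

```text
(275, 140) [0.6835 0.1238 0.0565] [123  76  51]
(276, 163) [0.5943 0.1157 0.0707] [124 115 102]
(262, 165) [0.6002 0.1702 0.0216] [248 241 225]
(373, 146) [ 0.6673 -0.2246  0.0651] [100  52  41]
(325, 150) [ 0.6697 -0.057   0.0007] [100  97  96]
(320, 200) [ 0.4729 -0.0407  0.0393] [162 161 162]
(360, 202) [ 0.464  -0.1779  0.0645] [224 220 219]
(332, 203) [ 0.4562 -0.0808  0.075 ] [61 57 56]
(304, 195) [0.4834 0.0155 0.0679] [80 74 74]
(257, 175) [0.5673 0.1888 0.0034] [134 123 122]
(200, 140) [0.6778 0.3904 0.0528] [252 151 186]
console ((0.46376025676727295, -0.08421255648136139), (0.10871919244527817, 0.26938673853874207), 1.4374712705612183) 1687
book 961 [0.6948 0.1267 0.0703] 0.0579 ((0.47314614057540894, 0.09969141334295273), (0.5659638047218323, 0.1349409818649292), 7.095199108123779)
fin 48 [0.5896 0.1188 0.0936] 0.0675 ((0.407507061958313, 0.06665050983428955), (0.4356090724468231, 0.018692703917622566), 15.957616806030273)
spare 903 [ 0.6681 -0.2251  0.0785] 0.0644 ((0.45501697063446045, -0.15720993280410767), (0.14266355335712433, 0.5783764719963074), 72.49928283691406)
btn 126 [ 0.4644 -0.1793  0.0656] 0.0536 ((0.3431958854198456, -0.1113029420375824), (0.05978552997112274, 0.3539573550224304), 62.158199310302734)
```

View pics/crop1.png

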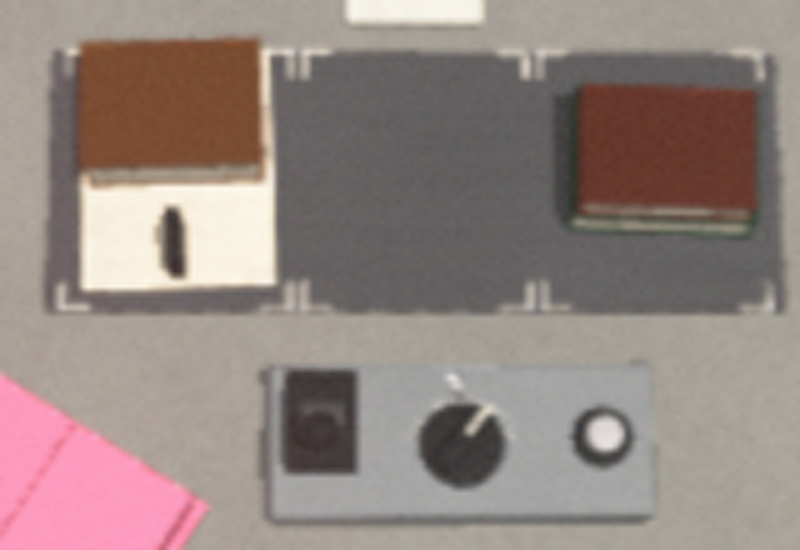

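Crop check: the white carrier is confirmed, with its fin at about (174,241) in the crop. The pointer points to about (490,408) from the knob centre (461,445), and the tab is at about (455,380). Next I'll measure precisely on known height planes.

```bash
cat >> h.py <<'E'
def plane(n,uv,z):
    c=calibration(n);K=np.array(c["intrinsics"]);R=np.array(c["R"]);t=np.array(c["t"])
    uv=np.atleast_2d(uv).astype(float); r=np.c_[uv,np.ones(len(uv))]@np.linalg.inv(K).T@R; C=-R.T@t
    return (C+r*((z-C[2])/r[:,2])[:,None])[:,:2]
def comps(m,off=(0,0),lo=3):
    n,l,s,c=cv2.connectedComponentsWithStats(m.astype(np.uint8),connectivity=8)
    return [(s[i,4],c[i]+off,np.argwhere(l==i)[:,::-1]+off) for i in range(1,n) if s[i,4]>=lo]
def rect(n,uv,z):
    P=plane(n,uv,z); r=cv2.minAreaRect((P*1000).astype(np.float32)); return [np.round(a,1) for a in r]
def rays(n,col,box,z): pass
E
python3 - <<'E'
from h import *
z=np.load('top0.npz');p=z['p'].astype(int)
def sub(a,b,c,e): return p[c:e,a:b],(a,c)
g=p.sum(2)/3
# brackets: bright on board
q,o=sub(247,400,118,182); m=(q.min(2)>135)
for a,c,uv in comps(m,o,4): print('white',a,c.round(1),rect("top",uv,.006 if a<200 else .018), plane("top",c,.006).round(4))
# board dark mask
m=(abs(q[...,0]-q[...,2])<12)&(q.mean(2)<118)
C=comps(m,o,500)
for a,c,uv in C: print('board',a,c.round(1),rect("top",uv,.006))
q,o=sub(268,284,154,173)
for a,c,uv in comps(q.mean(2)<120,o): print('fin',a,c.round(1),rect("top",uv,.067),plane("top",c,.055))
q,o=sub(285,380,183,222)
for a,c,uv in comps((q.mean(2)<110),o,20): print('dark',a,c.round(1),rect("top",uv,.050),rect("top",uv,.065))
for a,c,uv in comps((q.min(2)>185),o,2): print('bright',a,c.round(1),rect("top",uv,.062),plane("top",c,.05).round(4),plane("top",c,.076).round(4))
print(g[184:215,322:345].astype(int))
E
```

```text
white 2882 [312.8 149. ] [array([667.1, -51.6]), array([241.9, 565.1]), np.float64(1.6)] [[ 0.6706 -0.0119]]
white 14 [349.4 174.6] [array([ 578.8, -151. ]), array([15.1, 18.2]), np.float64(1.4)] [[ 0.5765 -0.147 ]]
board 4027 [336.2 153.3] [array([665.6, -64.8]), array([200.3, 504.2]), np.float64(1.4)]
fin 48 [274.4 163.2] [array([595.4, 121.3]), array([43.7, 10.5]), np.float64(2.3)] [[0.59818322 0.12259762]]
dark 307 [303.2 199. ] [array([473.1,  18.9]), array([71. , 48.8]), np.float64(1.3)] [array([470. ,  18.6]), array([70.2, 48.3]), np.float64(1.3)]
dark 211 [331.7 203.9] [array([457.7, -82.3]), array([56.7, 55.7]), np.float64(0.9)] [array([454.8, -81.4]), array([56.1, 55.1]), np.float64(0.9)]
dark 59 [359.5 202.7] [array([ 466.9, -179.8]), array([35.5, 41.9]), np.float64(1.3)] [array([ 463.9, -177.8]), array([35.1, 41.4]), np.float64(1.3)]
bright 6 [330.3 190.7] [array([500.9, -74.2]), array([7.1, 6.9]), np.float64(1.4)] [[ 0.5048 -0.0759]] [[ 0.499  -0.0745]]
bright 2 [337.5 196. ] [array([ 483.8, -100.3]), array([3.5, 0. ]), np.float64(91.4)] [[ 0.4864 -0.1012]] [[ 0.4809 -0.
[... 2443 characters left out ...]
128 159 162 163 165]
 [163 164 144  96  66  54  53  53  60  56  58  60  59  63  61  62  73 111
  147 162 163 164 164]
 [165 167 163 139  93  64  55  52  58  62  61  61  62  65  64  72 100 139
  160 165 164 161 164]
 [166 165 166 161 137  98  73  65  63  61  65  67  63  60  73 101 141 161
  166 165 165 166 162]
 [165 166 164 166 161 143 114  94  78  66  71  74  79  86 108 139 160 165
  167 166 165 165 164]
 [164 165 167 165 162 165 163 153 125 103 102 111 120 136 158 164 165 164
  168 166 165 165 163]
 [164 164 164 166 166 167 166 167 163 160 161 162 159 163 163 165 164 165
  165 164 162 162 164]
 [164 165 165 166 166 166 168 166 166 165 167 165 165 166 163 165 164 165
  163 166 165 163 165]]
```

```bash
cat >> h.py <<'E'
from scipy.optimize import minimize
def brackets(n,p,x0,zb=.006,skip=()):
    g=cv2.GaussianBlur(p.astype(np.float32).mean(2),(0,0),.7)
    pts=[];
    for i,cy in enumerate((-.175,0,.175)):
        if i in skip: continue
        for sx in(-1,1):
            for sy in(-1,1):
                for s in np.linspace(0,.016,7):
                    pts+= [(sx*.0985,cy+sy*(.081-s)),(sx*(.097-s),cy+sy*.0825)]
    pts=np.array(pts)
    def f(v):
        c,s=np.cos(v[2]),np.sin(v[2]); P=pts@np.array([[c,s],[-s,c]])+v[:2]
        uv=np.array([proj(n,(*a,zb)) for a in P],np.float32)
        return -cv2.remap(g,uv[None,:,0],uv[None,:,1],cv2.INTER_LINEAR).mean()
    best=min(((f((x0[0]+a,x0[1]+b,x0[2])),(x0[0]+a,x0[1]+b,x0[2])) for a in np.arange(-.012,.013,.004) for b in np.arange(-.012,.013,.004)))[1]
    r=minimize(f,best,method='Nelder-Mead',options=dict(initial_simplex=np.array(best)+np.vstack([np.zeros(3),np.diag([.003,.003,.015])]),xatol=1e-5,fatol=1e-3))
    return r.x.round(4),round(r.fun,1)
E
python3 - <<'E'
from h import *
for n in("top","scene"):
    p=np.load(n+'0.npz')['p']
    for sk in((2,),(0,2)): print(n,brackets(n,p,(.666,-.047,.024),skip=sk))
p=np.load('scene0.npz')['p']
a=p[215:285,225:370];cv2.imwrite('pics/crop2.png',cv2.resize(p[190:290,235:385,::-1],None,fx=5.3,fy=5.3,interpolation=cv2.INTER_CUBIC))
for X in((.458,-.082,.05),(.471-.0285,.016,.115),(.466,-.18,.062),(.598,.121,.067)): print(proj("scene",X).round(1),((proj("scene",X)-[235,190])*5.3).round())
E
```

```text
Traceback (most recent call last):
  File "h.py", line 36, in brackets
    best=min(((f((x0[0]+a,x0[1]+b,x0[2])),(x0[0]+a,x0[1]+b,x0[2])) for a in np.arange(-.012,.013,.004) for b in np.arange(-.012,.013,.004)))[1]
         ~~~^^^^^^^^^^^^^^^^^^^^^^^^^^^^^^^^^^^^^^^^^^^^^^^^^^^^^^^^^^^^^^^^^^^^^^^^^^^^^^^^^^^^^^^^^^^^^^^^^^^^^^^^^^^^^^^^^^^^^^^^^^^^^^^^
  File "h.py", line 36, in <genexpr>
    best=min(((f((x0[0]+a,x0[1]+b,x0[2])),(x0[0]+a,x0[1]+b,x0[2])) for a in np.arange(-.012,.013,.004) for b in np.arange(-.012,.013,.004)))[1]
               ~^^^^^^^^^^^^^^^^^^^^^^^^^
  File "h.py", line 34, in f
    uv=np.array([proj(n,(*a,zb)) for a in P],np.float32)
                 ~~~~^^^^^^^^^^^
  File "h.py", line 10, in proj
    c=calibration(n);q=np.array(c["R"])@np.array(X)+np.array(c["t"]);q=np.array(c["intrinsics"])@q;return q[:2]/q[2]
ValueError: time passes only in moves, steps and waits
```

Emit:
servo_tool(
  moves=[
    {"dx": 0.03, "dy": -0.045, "roll": 8, "jaw": 1},
    {"dx": 0.036, "dy": -0.05, "roll": 8, "jaw": 1},
    {"dx": 0.036, "dy": -0.05, "roll": 5.5, "jaw": 1},
    {"dx": 0.036, "dy": -0.05, "jaw": 1},
    {"dx": 0.036, "dy": -0.05, "jaw": 1},
    {"dx": 0.036, "dy": -0.05, "jaw": 1},
    {"dx": 0.036, "dy": -0.05, "jaw": 1},
    {"dx": 0.036, "dy": -0.05, "jaw": 1},
    {"dx": 0.036, "dy": -0.05, "jaw": 1},
    {"dx": 0.036, "dy": -0.05, "jaw": 1},
  ],
  newtons=20,
)

```text
$.moves[0]: bad value
```

```bash
cat > fix.py <<'E'
from station import calibration
import pickle; pickle.dump({n:{k:__import__('numpy').array(v) for k,v in calibration(n).items() if k in('intrinsics','R','t')} for n in('scene','top')},open('cal.pkl','wb'))
E
python3 fix.py; sed -i '2a import pickle\nCAL=pickle.load(open("cal.pkl","rb"))\ndef calibration(n): return CAL[n]' h.py
python3 - <<'E'
from h import *
for n in("top","scene"):
    p=np.load(n+'0.npz')['p']
    for sk in((2,),(0,2)): print(n,brackets(n,p,(.666,-.047,.024),skip=sk))
p=np.load('scene0.npz')['p']
cv2.imwrite('pics/crop2.png',cv2.resize(p[190:290,235:385,::-1],None,fx=5.3,fy=5.3,interpolation=cv2.INTER_CUBIC))
for X in((.458,-.082,.05),(.471-.0285,.016,.115),(.466,-.18,.062),(.598,.121,.067)): print(proj("scene",X).round(1),((proj("scene",X)-[235,190])*5.3).round())
print(get_state()['t'])
E
```

```text
top (array([ 0.6672, -0.0475,  0.0247]), np.float64(-154.0))
top (array([ 0.6671, -0.0477,  0.0227]), np.float64(-157.1))
scene (array([ 0.6653, -0.0466,  0.0234]), np.float64(-155.0))
scene (array([ 0.6654, -0.0465,  0.024 ]), np.float64(-152.8))
[294.9 227.9] [318. 201.]
[324.9 193.3] [477.  18.]
[260.8 238.9] [137. 259.]
[392.3 227.9] [834. 201.]
0.1
```

View pics/crop2.png

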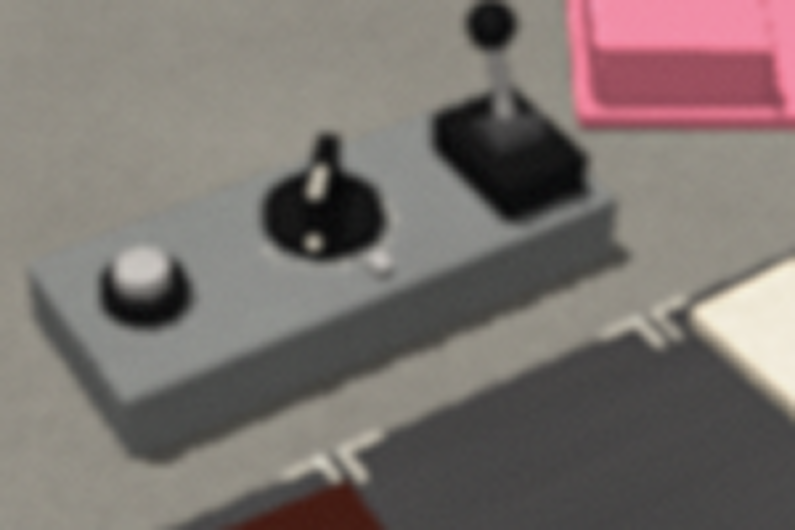

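Emit:
servo_tool(
  moves=[
    {"dx": 0.03, "dy": -0.045, "dz": 0.0, "roll": 8.0, "jaw": 1.0},
    {"dx": 0.036, "dy": -0.05, "dz": 0, "roll": 8, "jaw": 1},
    {"dx": 0.036, "dy": -0.05, "dz": 0, "roll": 5.5, "jaw": 1},
    {"dx": 0.036, "dy": -0.05, "dz": 0, "roll": 0, "jaw": 1},
    {"dx": 0.036, "dy": -0.05, "dz": 0, "roll": 0, "jaw": 1},
    {"dx": 0.036, "dy": -0.05, "dz": 0, "roll": 0, "jaw": 1},
    {"dx": 0.036, "dy": -0.05, "dz": 0, "roll": 0, "jaw": 1},
    {"dx": 0.036, "dy": -0.05, "dz": 0, "roll": 0, "jaw": 1},
    {"dx": 0.036, "dy": -0.05, "dz": 0, "roll": 0, "jaw": 1},
    {"dx": 0.036, "dy": -0.05, "dz": 0, "roll": 0, "jaw": 1},
  ],
  newtons=20,
)

```text
t: 1.35
eef_pos: [0.5886, 0.1364, 0.2264]
ee_rot: [-3.142, 0.0, 0.022]
force: [1.2, 1.6, 0.5]
width: 0.0876
gripper_force: 0.0
```

The scene crop shows the knob centre at about (323,212), the pointer dot at (313,242), the tab at (378,263), the button at (143,265) and the ball at (491,25). Bracket fits from the two cameras agree within 2 mm, giving a middle place at (0.666, -0.047) with yaw 0.024. I'll descend over the fin.

Emit:
servo_tool(
  moves=[
    {"dx": 0.006, "dy": -0.015, "dz": -0.04, "roll": 0, "jaw": 1},
    {"dx": 0, "dy": 0, "dz": -0.05, "roll": 0, "jaw": 1},
    {"dx": 0, "dy": 0, "dz": -0.04, "roll": 0, "jaw": 1},
    {"dx": 0, "dy": 0, "dz": -0.03, "roll": 0, "jaw": 1},
    {"dx": 0, "dy": 0, "dz": -0.02, "roll": 0, "jaw": 1},
    {"dx": 0, "dy": 0, "dz": -0.014, "roll": 0, "jaw": 1},
    {"dx": 0, "dy": 0, "dz": 0, "roll": 0, "jaw": 0.3},
    {"dx": 0, "dy": 0, "dz": 0, "roll": 0, "jaw": 0},
    {"dx": 0, "dy": 0, "dz": 0, "roll": 0, "jaw": 0},
    {"dx": 0, "dy": 0, "dz": 0, "roll": 0, "jaw": 0},
  ],
  newtons=20,
)

```text
t: 2.6
eef_pos: [0.5942, 0.1233, 0.0333]
ee_rot: [-3.141, -0.001, 0.021]
force: [-0.0, -0.4, -0.5]
width: 0.0536
gripper_force: 0.0
```

Emit:
servo_tool(
  moves=[
    {"dx": 0, "dy": 0, "dz": 0, "roll": 0, "jaw": 0},
    {"dx": 0, "dy": 0, "dz": 0, "roll": 0, "jaw": 0},
    {"dx": 0, "dy": 0, "dz": 0, "roll": 0, "jaw": 0},
    {"dx": 0, "dy": 0, "dz": 0, "roll": 0, "jaw": 0},
    {"dx": 0, "dy": 0, "dz": 0, "roll": 0, "jaw": 0},
    {"dx": 0, "dy": 0, "dz": 0, "roll": 0, "jaw": 0},
    {"dx": 0, "dy": 0, "dz": 0, "roll": 0, "jaw": 0},
    {"dx": 0, "dy": 0, "dz": 0, "roll": 0, "jaw": 0},
    {"dx": 0, "dy": 0, "dz": 0, "roll": 0, "jaw": 0},
    {"dx": 0, "dy": 0, "dz": 0, "roll": 0, "jaw": 0},
  ],
  newtons=20,
)

```text
t: 3.85
eef_pos: [0.5939, 0.1233, 0.0325]
ee_rot: [-3.141, -0.0, 0.021]
force: [-0.5, 2.0, -1.3]
width: 0.0122
gripper_force: 20.0
```

```bash
python3 - <<'E'
from h import *
p,d=shot("scene","scene1"); shot("top","top1")
cv2.imwrite('pics/crop3.png',cv2.resize(p[180:340,260:480,::-1],None,fx=3.6,fy=3.6,interpolation=cv2.INTER_CUBIC))
b=np.array([.6663,-.047]);c,s=np.cos(.0237),np.sin(.0237)
T=lambda x,y:b+[c*x-s*y,s*x+c*y]
print('fin target',T(-.065,0))
E
```

```text
fin target [ 0.60131825 -0.04854036]
```

View pics/crop3.png

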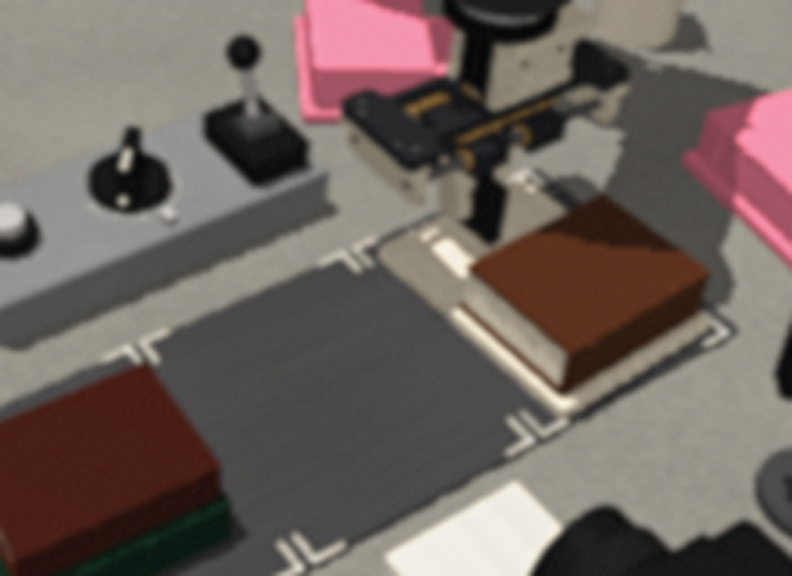

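The crop shows the fingers holding the fin at (485,200), with the plate flat on the board. I'll slide it along the board now.

Emit:
servo_tool(
  moves=[
    {"dx": 0.0003, "dy": -0.008, "dz": 0, "roll": 0.1, "jaw": 0},
    {"dx": 0.0007, "dy": -0.018, "dz": 0, "roll": 0, "jaw": 0},
    {"dx": 0.0007, "dy": -0.02, "dz": 0, "roll": 0, "jaw": 0},
    {"dx": 0.0007, "dy": -0.022, "dz": 0, "roll": 0, "jaw": 0},
    {"dx": 0.0007, "dy": -0.022, "dz": 0, "roll": 0, "jaw": 0},
    {"dx": 0.0007, "dy": -0.022, "dz": 0, "roll": 0, "jaw": 0},
    {"dx": 0.0007, "dy": -0.022, "dz": 0, "roll": 0, "jaw": 0},
    {"dx": 0.0007, "dy": -0.02, "dz": 0, "roll": 0, "jaw": 0},
    {"dx": 0.0005, "dy": -0.018, "dz": 0, "roll": 0, "jaw": 0},
    {"dx": 0, "dy": 0, "dz": 0, "roll": 0, "jaw": 0},
  ],
  newtons=45,
)

```text
t: 5.2
eef_pos: [0.5992, -0.0508, 0.0325]
ee_rot: [3.141, 0.001, 0.021]
force: [0.1, -3.4, 0.0]
width: 0.012
gripper_force: 44.8
```

```bash
cat >> h.py <<'E'
def edgefit(n,p,x0,z=.018,segs=None):
    """carrier pose: maximise inside-outside brightness contrast along visible plate edges"""
    g=cv2.GaussianBlur(p.astype(np.float32).mean(2),(0,0),.6)
    A=[];B=[]
    for (x1,y1),(x2,y2),(nx,ny) in segs:
        for s in np.linspace(0,1,25):
            q=np.array([x1+(x2-x1)*s,y1+(y2-y1)*s]);k=np.array([nx,ny])*.004
            A.append(q-k);B.append(q+k)
    A,B=np.array(A),np.array(B)
    def smp(P,v):
        c,s=np.cos(v[2]),np.sin(v[2]);P=P@np.array([[c,s],[-s,c]])+v[:2]
        uv=np.array([proj(n,(*a,z)) for a in P],np.float32)
        return cv2.remap(g,uv[None,:,0],uv[None,:,1],cv2.INTER_LINEAR)[0]
    f=lambda v:-(np.clip(smp(A,v)-smp(B,v),-60,110)).mean()
    best=min((f((x0[0]+a,x0[1]+b,x0[2])),(x0[0]+a,x0[1]+b,x0[2])) for a in np.arange(-.012,.013,.004) for b in np.arange(-.012,.013,.004))[1]
    r=minimize(f,best,method='Nelder-Mead',options=dict(initial_simplex=np.array(best)+np.vstack([np.zeros(3),np.diag([.003,.003,.02])]),xatol=1e-5,fatol=1e-3))
    return r.x.round(4),round(r.fun,1)
E
python3 - <<'E'
from h import *
p,d=shot("scene","scene2"); q,_=shot("top","top2")
cv2.imwrite('pics/crop4.png',np.hstack([cv2.resize(p[210:360,240:440,::-1],(400,300)),cv2.resize(q[110:200,260:380,::-1],(400,300))]))
print(get_state()['eef_pos'],get_state()['ee_rot'])
# scene: far edge (x=+.09) and right edge (y=-.07)
print(edgefit("scene",p,(.665,-.047,.024),segs=[((.09,-.065),(.09,.065),(1,0)),((-.04,-.07),(.085,-.07),(0,-1))]))
print(edgefit("scene",p,(.665,-.047,.024),segs=[((.09,-.065),(.09,.065),(1,0)),((.0,-.07),(.085,-.07),(0,-1))]))
print(brackets("scene",p,(.666,-.047,.024),skip=(0,)),brackets("top",q,(.666,-.047,.024),skip=(1,)))
E
```

```text
[ 0.59916629 -0.04979006  0.03251302] [3.14091868e+00 8.49442127e-04 2.16479702e-02]
(array([ 0.6772, -0.0531,  0.0248]), np.float64(-88.8))
(array([ 0.6772, -0.0518,  0.0195]), np.float64(-94.3))
(array([ 0.6651, -0.0464,  0.0235]), np.float64(-150.7)) (array([ 0.6662, -0.05  ,  0.0294]), np.float64(-138.3))
```

View pics/crop4.png

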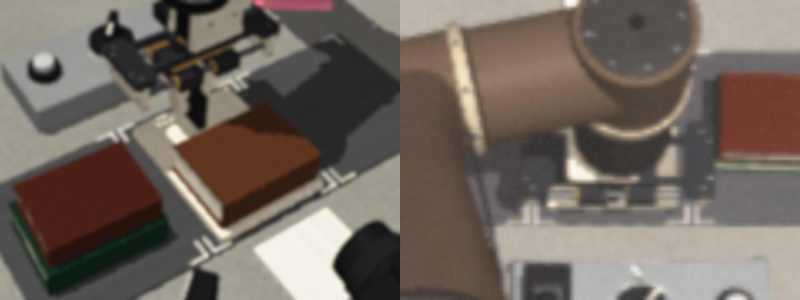

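The carrier is between the middle brackets. The visible white-to-dark transition is the plate's bottom edge (z = 0.006), so I'll refit at that height.

```bash
python3 - <<'E'
from h import *
p=np.load('scene2.npz')['p']
for s in((.0,-.07),(-.04,-.07),(.04,-.07)):
  print(edgefit("scene",p,(.665,-.047,.024),z=.006,segs=[((.09,-.065),(.09,.065),(1,0)),(s,(.085,-.07),(0,-1))]))
cv2.imwrite('pics/crop5.png',cv2.resize(p[265:345,310:420,::-1],None,fx=7,fy=7,interpolation=cv2.INTER_CUBIC))
E
```

```text
(array([ 0.6705, -0.0458,  0.0128]), np.float64(-94.8))
(array([ 0.6706, -0.0473,  0.0242]), np.float64(-89.3))
(array([ 0.6704, -0.0461,  0.0139]), np.float64(-94.8))
```

View pics/crop5.png

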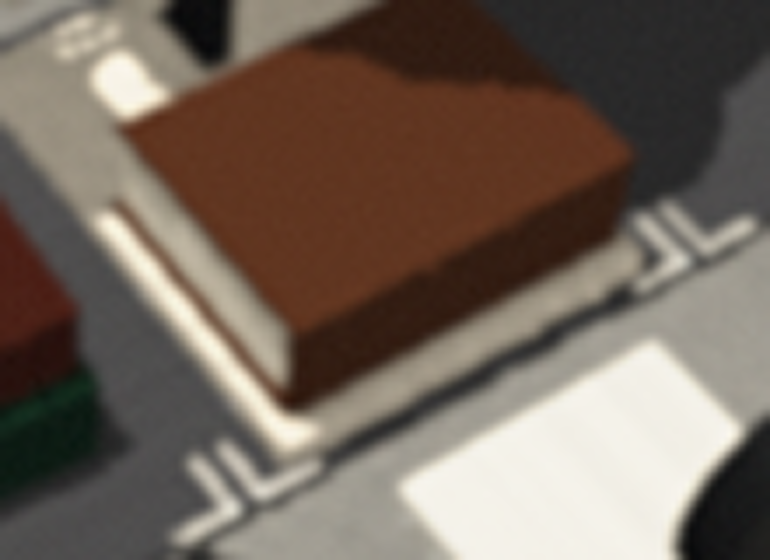

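The plate sits about 5 mm too far in x, with its corner nearly on the far bracket, while y and yaw are fine. I'll draw it back 5 mm, release and rise.

Emit:
servo_tool(
  moves=[
    {"dx": -0.002, "dy": 0, "dz": 0, "roll": 0, "jaw": 0},
    {"dx": -0.003, "dy": 0, "dz": 0, "roll": 0, "jaw": 0},
    {"dx": 0, "dy": 0, "dz": 0, "roll": 0, "jaw": 0},
    {"dx": 0, "dy": 0, "dz": 0, "roll": 0, "jaw": 0},
    {"dx": 0, "dy": 0, "dz": 0, "roll": 0, "jaw": 0.6},
    {"dx": 0, "dy": 0, "dz": 0, "roll": 0, "jaw": 0.6},
    {"dx": 0, "dy": 0, "dz": 0, "roll": 0, "jaw": 0.6},
    {"dx": 0, "dy": 0, "dz": 0, "roll": 0, "jaw": 0.6},
    {"dx": 0, "dy": 0, "dz": 0.02, "roll": 0, "jaw": 0.6},
    {"dx": 0, "dy": 0, "dz": 0.05, "roll": 0, "jaw": 0.6},
  ],
  newtons=45,
)

```text
t: 6.55
eef_pos: [0.5927, -0.0492, 0.1009]
ee_rot: [3.141, 0.006, 0.023]
force: [1.1, 0.2, -0.1]
width: 0.0522
gripper_force: 0.0
```

Emit:
servo_tool(
  moves=[
    {"dx": -0.03, "dy": 0.01, "dz": 0.05, "roll": 0, "jaw": 0},
    {"dx": -0.04, "dy": 0.01, "dz": 0.04, "roll": 0, "jaw": 0},
    {"dx": -0.04, "dy": 0.01, "dz": 0.02, "roll": 0, "jaw": 0},
    {"dx": -0.04, "dy": 0.01, "dz": 0, "roll": 0, "jaw": 0},
    {"dx": -0.03, "dy": 0.01, "dz": 0, "roll": 0, "jaw": 0},
    {"dx": -0.005, "dy": 0.01, "dz": 0, "roll": 0, "jaw": 0},
    {"dx": 0, "dy": 0, "dz": 0, "roll": 0, "jaw": 0},
    {"dx": 0, "dy": 0, "dz": 0, "roll": 0, "jaw": 0},
    {"dx": 0, "dy": 0, "dz": 0, "roll": 0, "jaw": 0},
    {"dx": 0, "dy": 0, "dz": 0, "roll": 0, "jaw": 0},
  ],
  newtons=20,
)

```text
t: 7.8
eef_pos: [0.4098, 0.0109, 0.2123]
ee_rot: [3.141, 0.001, 0.023]
force: [0.1, 0.4, -0.2]
width: 0.0002
gripper_force: 0.0
```

```bash
python3 - <<'E'
from h import *
p,d=shot("scene","scene3"); q,_=shot("top","top3")
a=p[200:350,240:440,::-1];b=q[110:225,250:400,::-1]
cv2.imwrite('pics/crop6.png',np.hstack([cv2.resize(a,(400,300),interpolation=3),cv2.resize(b,(391,300),interpolation=3)]))
for s in((.0,-.07),(-.06,-.07)):
  print(edgefit("scene",p,(.665,-.047,.024),z=.006,segs=[((.09,-.065),(.09,.065),(1,0)),(s,(.085,-.07),(0,-1))]))
print(brackets("scene",p,(.666,-.047,.024),skip=(0,)))
# ball in top view / scene
g=p.mean(2)
for n,pp,b0 in(("scene",p,(310,345,180,205)),):
  m=pp[b0[2]:b0[3],b0[0]:b0[1]].mean(2)<60
  for A,c,uv in comps(m,(b0[0],b0[2]),8): print('ball',A,c.round(1),np.ptp(uv,0),plane(n,c,.115).round(4))
s=get_state();print(s['t'],s['eef_pos'],s['width'])
# button from scene
m=p[225:260,250:280].min(2)>185
for A,c,uv in comps(m,(250,225),8): print('btn',A,c.round(1),plane("scene",c,.06).round(4))
E
```

```text
(array([ 0.6655, -0.0437,  0.0269]), np.float64(-93.9))
(array([ 0.6655, -0.0437,  0.0269]), np.float64(-93.9))
(array([ 0.6657, -0.0466,  0.025 ]), np.float64(-153.3))
ball 57 [327.4 194.1] [7 8] [[0.4486 0.0197]]
7.9 [0.40971123 0.01097124 0.2123667 ] 0.0004565046833314638
btn 32 [261.  239.8] [[ 0.4672 -0.18  ]]
```

View pics/crop6.png

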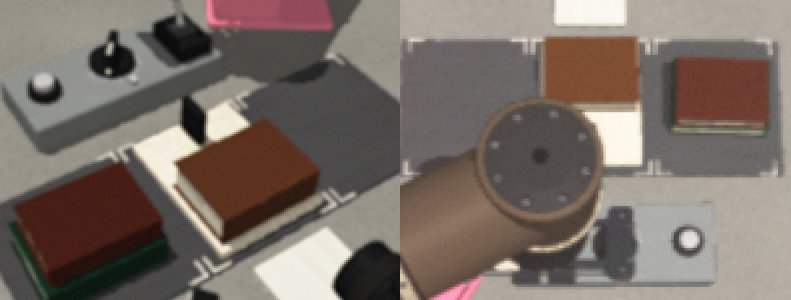

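The carrier is centred within about 3 mm and square. The ball is at about (0.446, 0.018, 0.115). I'll come down behind it with closed fingers and push.

Emit:
servo_tool(
  moves=[
    {"dx": -0.01, "dy": 0.007, "dz": -0.03, "roll": 0, "jaw": 0},
    {"dx": 0, "dy": 0, "dz": -0.04, "roll": 0, "jaw": 0},
    {"dx": 0, "dy": 0, "dz": -0.037, "roll": 0, "jaw": 0},
    {"dx": 0.01, "dy": 0, "dz": 0, "roll": 0, "jaw": 0},
    {"dx": 0.012, "dy": 0, "dz": 0, "roll": 0, "jaw": 0},
    {"dx": 0.012, "dy": 0, "dz": 0, "roll": 0, "jaw": 0},
    {"dx": 0.012, "dy": 0, "dz": 0, "roll": 0, "jaw": 0},
    {"dx": 0.012, "dy": 0, "dz": 0, "roll": 0, "jaw": 0},
    {"dx": 0.01, "dy": 0, "dz": 0, "roll": 0, "jaw": 0},
    {"dx": 0, "dy": 0, "dz": 0, "roll": 0, "jaw": 0},
  ],
)

```text
t: 9.15
eef_pos: [0.4684, 0.0182, 0.1055]
ee_rot: [3.142, -0.0, 0.023]
force: [-1.4, -0.2, -0.3]
width: 0.0004
gripper_force: 0.0
```

Emit:
servo_tool(
  moves=[
    {"dx": 0.004, "dy": 0, "dz": 0, "roll": 0, "jaw": 0},
    {"dx": 0.003, "dy": 0, "dz": 0, "roll": 0, "jaw": 0},
    {"dx": 0.003, "dy": 0, "dz": 0, "roll": 0, "jaw": 0},
    {"dx": 0.002, "dy": 0, "dz": 0, "roll": 0, "jaw": 0},
    {"dx": 0.002, "dy": 0, "dz": 0, "roll": 0, "jaw": 0},
    {"dx": 0.001, "dy": 0, "dz": 0, "roll": 0, "jaw": 0},
    {"dx": 0, "dy": 0, "dz": 0, "roll": 0, "jaw": 0},
    {"dx": 0, "dy": 0, "dz": 0, "roll": 0, "jaw": 0},
    {"dx": 0, "dy": 0, "dz": 0, "roll": 0, "jaw": 0},
    {"dx": 0, "dy": 0, "dz": 0, "roll": 0, "jaw": 0},
  ],
)

```text
t: 10.4
eef_pos: [0.48, 0.0178, 0.105]
ee_rot: [3.141, 0.004, 0.022]
force: [-10.4, 2.5, 5.5]
width: 0.0003
gripper_force: 5.0
```

The far stop is reached (10 N at x = 0.480, as predicted). I'll back off and rise, then work out the knob angles.

Emit:
servo_tool(
  moves=[
    {"dx": -0.015, "dy": 0, "dz": 0, "roll": 0, "jaw": 0},
    {"dx": -0.02, "dy": 0, "dz": 0.01, "roll": 0, "jaw": 0},
    {"dx": -0.01, "dy": 0, "dz": 0.05, "roll": 0, "jaw": 0},
    {"dx": 0, "dy": 0.02, "dz": 0.05, "roll": 0, "jaw": 0.5},
    {"dx": 0, "dy": 0.04, "dz": 0, "roll": 0, "jaw": 0.5},
    {"dx": 0, "dy": 0.05, "dz": 0, "roll": 0, "jaw": 0.5},
    {"dx": 0, "dy": 0.05, "dz": 0, "roll": 0, "jaw": 0.5},
    {"dx": 0, "dy": 0.05, "dz": 0, "roll": 0, "jaw": 0.5},
    {"dx": 0, "dy": 0, "dz": 0, "roll": 0, "jaw": 0.5},
    {"dx": 0, "dy": 0, "dz": 0, "roll": 0, "jaw": 0.5},
  ],
)

```text
t: 11.65
eef_pos: [0.4373, 0.2282, 0.2156]
ee_rot: [-3.141, -0.0, 0.024]
force: [-0.9, -0.6, -0.8]
width: 0.0437
gripper_force: 0.0
```

```bash
python3 - <<'E'
from h import *
p,d=shot("scene","scene4"); q,_=shot("top","top4")
a=p[185:265,250:350,::-1];b=q[180:225,285:375,::-1]
cv2.imwrite('pics/crop7.png',np.vstack([cv2.resize(a,(450,360),interpolation=3)[:, :], cv2.resize(b,(450,225),interpolation=3)]))
def cen(n,pp,box,z,th):
  a,b,c,e=box
  for A,c_,uv in comps(pp[c:e,a:b].min(2)>th,(a,c),2):
    w=np.array([pp[v,u].mean()-150. for u,v in uv]);cc=(uv*w[:,None]).sum(0)/w.sum();print(n,A,cc.round(1),plane(n,cc,z).round(4))
print('tab/dot scene');cen("scene",p,(285,315,215,248),.049,150)
print('tab/dot top');cen("top",q,(320,345,186,212),.049,172)
m=q[190:216,318:345].mean(2)<115
for A,c,uv in comps(m,(318,190),50): print('knob top',A,c,rect("top",uv,.05))
m=p[215:250,280:312].mean(2)<75
for A,c,uv in comps(m,(280,215),50): print('knob sc',A,c,rect("scene",uv[uv[:,1]>c[1]-1],.05))
s=get_state();print(s['t'],s['eef_pos'])
E
```

```text
tab/dot scene
scene 3 [294.3 224. ] [[ 0.4424 -0.0755]]
scene 2 [285.4 237.4] [[ 0.4775 -0.1194]]
scene 12 [306.3 238.3] [[ 0.5065 -0.0759]]
tab/dot top
top 328 [332.4 196.7] [[ 0.4838 -0.0835]]
knob top 205 [331.60487805 203.85853659] [array([457.7, -82.3]), array([56.7, 55.7]), np.float64(0.9)]
knob sc 303 [295.85148515 229.33663366] [array([478.2, -90.3]), array([56.2, 34.6]), np.float64(60.2)]
11.75 [0.43745625 0.22745819 0.21575872]
```

View pics/crop7.png

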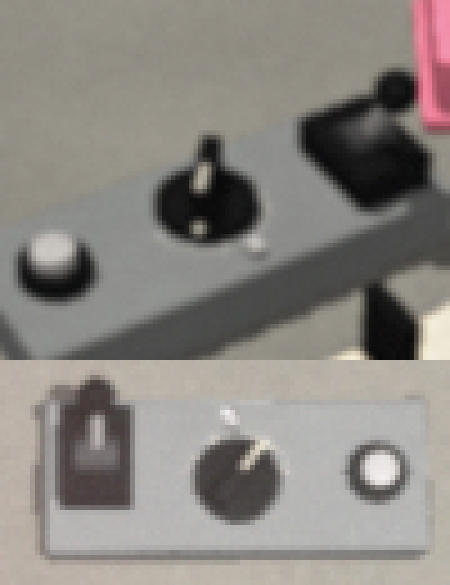

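The lever is over at its far stop (ball at (397,90) in the crop), and the pointer and tab are clear. Now to compute the pointer angle properly.

Emit:
servo_tool(
  moves=[
    {"dx": 0.002, "dy": -0.03, "dz": 0, "roll": -4.4, "jaw": 0.5},
    {"dx": 0.002, "dy": -0.04, "dz": 0, "roll": -5, "jaw": 0.5},
    {"dx": 0.003, "dy": -0.04, "dz": 0, "roll": -5, "jaw": 0.5},
    {"dx": 0.003, "dy": -0.04, "dz": 0, "roll": -5, "jaw": 0.5},
    {"dx": 0.003, "dy": -0.04, "dz": 0, "roll": -5, "jaw": 0.5},
    {"dx": 0.003, "dy": -0.04, "dz": 0, "roll": -5, "jaw": 0.5},
    {"dx": 0.003, "dy": -0.04, "dz": 0, "roll": -6, "jaw": 0.5},
    {"dx": 0.003, "dy": -0.04, "dz": -0.02, "roll": 0, "jaw": 0.5},
    {"dx": 0, "dy": 0, "dz": -0.04, "roll": 0, "jaw": 0.5},
    {"dx": 0, "dy": 0, "dz": 0, "roll": 0, "jaw": 0.5},
  ],
)

```text
t: 13.0
eef_pos: [0.457, -0.0834, 0.1537]
ee_rot: [3.138, 0.004, -0.598]
force: [-0.2, -0.7, 0.6]
width: 0.044
gripper_force: 0.0
```

```bash
python3 - <<'E'
from h import *
q=np.load('top4.npz')['p'].astype(float).mean(2)
pts=[]
for v in range(197,203):
    r=q[v,330:340]-75; u=np.arange(330,340); 
    if v<199: r=r[:]; u=u
    r=np.clip(r,0,None); r[u>{197:338,198:337.5,199:337,200:336.5,201:336,202:336}[v]]=0; r[u<331]=0
    pts.append(((u*r).sum()/r.sum(),v))
print(np.round(pts,1))
P=plane("top",np.array(pts)[1:5],.076);print(P.round(4))
D=P[0]-P[-1];print('bar angle',np.degrees(np.arctan2(D[1],D[0])))
for v in(195,196):
    r=np.clip(q[v,333:342]-168,0,None);c=((np.arange(333,342)*r).sum()/r.sum(),v);print('tip',plane("top",c,.05))
print('scene dot',plane("scene",(294,235.4),.05))
s=get_state();print(s['t'],s['eef_pos'],s['ee_rot'])
E
```

```text
[[336.7 197. ]
 [335.6 198. ]
 [334.8 199. ]
 [334.1 200. ]
 [333.6 201. ]
 [333.5 202. ]]
[[ 0.4737 -0.0927]
 [ 0.4702 -0.0901]
 [ 0.4666 -0.0876]
 [ 0.4631 -0.0861]]
bar angle -31.989498066135877
tip [[ 0.48995266 -0.1019805 ]]
tip [[ 0.4864196  -0.10345435]]
scene dot [[ 0.48259164 -0.0977669 ]]
13.0 [ 0.45704509 -0.08338922  0.15368373] [ 3.13823718  0.00366646 -0.59760156]
```

Emit:
servo_tool(
  moves=[
    {"dx": 0.001, "dy": 0.001, "dz": -0.03, "roll": 1.5, "jaw": 0.5},
    {"dx": 0, "dy": 0, "dz": -0.03, "roll": 0, "jaw": 0.5},
    {"dx": 0, "dy": 0, "dz": -0.02, "roll": 0, "jaw": 0.5},
    {"dx": 0, "dy": 0, "dz": -0.007, "roll": 0, "jaw": 0.5},
    {"dx": 0, "dy": 0, "dz": 0, "roll": 0, "jaw": 0.2},
    {"dx": 0, "dy": 0, "dz": 0, "roll": 0, "jaw": 0},
    {"dx": 0, "dy": 0, "dz": 0, "roll": 0, "jaw": 0},
    {"dx": 0, "dy": 0, "dz": 0, "roll": 0, "jaw": 0},
    {"dx": 0, "dy": 0, "dz": 0, "roll": 0, "jaw": 0},
    {"dx": 0, "dy": 0, "dz": 0, "roll": 0, "jaw": 0},
  ],
  newtons=15,
)

```text
t: 14.25
eef_pos: [0.461, -0.0809, 0.0691]
ee_rot: [-3.141, -0.001, -0.568]
force: [-1.9, -0.1, 5.9]
width: 0.012
gripper_force: 14.7
```

Emit:
servo_tool(
  moves=[
    {"dx": 0, "dy": 0, "dz": 0.002, "roll": 0, "jaw": 0},
    {"dx": 0, "dy": 0, "dz": 0, "roll": 5, "jaw": 0},
    {"dx": 0, "dy": 0, "dz": 0, "roll": 7, "jaw": 0},
    {"dx": 0, "dy": 0, "dz": 0, "roll": 7, "jaw": 0},
    {"dx": 0, "dy": 0, "dz": 0, "roll": 7, "jaw": 0},
    {"dx": 0, "dy": 0, "dz": 0, "roll": 7, "jaw": 0},
    {"dx": 0, "dy": 0, "dz": 0, "roll": 4, "jaw": 0},
    {"dx": 0, "dy": 0, "dz": 0, "roll": 2.5, "jaw": 0},
    {"dx": 0, "dy": 0, "dz": 0, "roll": 0, "jaw": 0},
    {"dx": 0, "dy": 0, "dz": 0, "roll": 0, "jaw": 0},
  ],
  newtons=15,
)

```text
t: 15.5
eef_pos: [0.4603, -0.0813, 0.0697]
ee_rot: [3.141, 0.001, 0.121]
force: [5.9, -4.8, -11.9]
width: 0.0115
gripper_force: 15.0
```

```bash
python3 - <<'E'
from h import *
p,d=shot("scene","scene5")
cv2.imwrite('pics/crop8.png',cv2.resize(p[195:265,250:350,::-1],(700,490),interpolation=3))
s=get_state();print(s['eef_pos'],s['ee_rot'],s['force'],s['moment'])
E
```

```text
[ 0.46025586 -0.08126664  0.0696319 ] [3.14121523e+00 1.08704755e-03 1.20672116e-01] [  5.22388888  -4.99191542 -11.44730476] [-1.91101653 -1.78467076  0.0089631 ]
```

View pics/crop8.png

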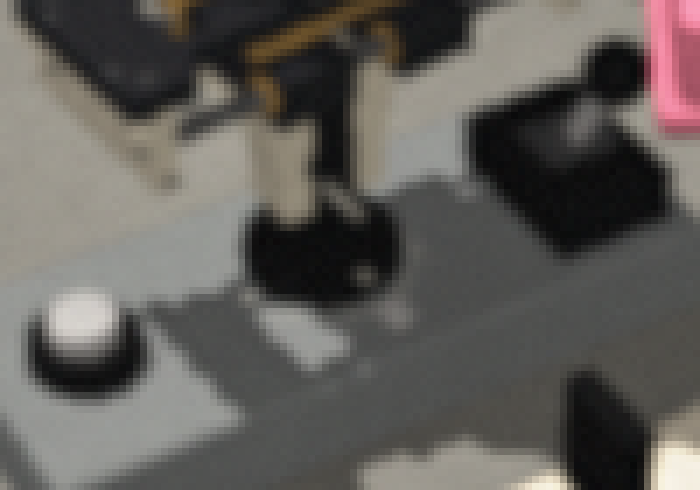

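The pointer dot at (362,275) now lines up with the tab at (398,310). I'll release, rise and move off over the button side, then verify. Pictures used so far: 10, so the rest is checked numerically.

Emit:
servo_tool(
  moves=[
    {"dx": 0, "dy": 0, "dz": 0, "roll": 0, "jaw": 0.4},
    {"dx": 0, "dy": 0, "dz": 0, "roll": 0, "jaw": 0.4},
    {"dx": 0, "dy": 0, "dz": 0, "roll": 0, "jaw": 0.4},
    {"dx": 0, "dy": 0, "dz": 0.02, "roll": 0, "jaw": 0.4},
    {"dx": 0, "dy": 0, "dz": 0.05, "roll": 0, "jaw": 0.4},
    {"dx": 0, "dy": 0.0, "dz": 0.06, "roll": 0, "jaw": 0},
    {"dx": -0.01, "dy": -0.05, "dz": 0.01, "roll": 0, "jaw": 0},
    {"dx": -0.01, "dy": -0.06, "dz": 0, "roll": 0, "jaw": 0},
    {"dx": -0.01, "dy": -0.06, "dz": 0, "roll": 0, "jaw": 0},
    {"dx": -0.01, "dy": -0.06, "dz": 0, "roll": 0, "jaw": 0},
  ],
)

```text
t: 16.8
eef_pos: [0.4201, -0.3125, 0.2111]
ee_rot: [3.141, -0.001, 0.122]
force: [1.6, 0.2, 0.4]
width: 0.0005
gripper_force: 0.0
```

```bash
python3 - <<'E'
from h import *
p,d=shot("scene","scene6");q,_=shot("top","top6")
g=p.mean(2)
print(g[212:246,286:316].astype(int)[::1])
print(q.mean(2)[186:212,322:342].astype(int))
s=get_state();print(s['t'],s['eef_pos'],s['width'])
E
```

```text
[[153 152 153 ... 145 140 115]
 [153 151 153 ... 149 144 120]
 [153 152 154 ... 149 145 125]
 ...
 [149 149 147 ...  83  82  77]
 [150 149 150 ...  78  77  76]
 [148 147 144 ...  78  76  74]]
[[114 114 112 112 113 114 115 114 113 113 110 112 105  93  78  94 109 107
   91  66]
 [127 116 113 116 118 125 133 130 119 113 110 111 102  86  84 104 110 104
   87  63]
 [163 141 132 133 146 166 177 169 144 124 116 113 103  80  93 113 114 104
   81  62]
 [178 174 170 174 173 175 181 193 192 157 132 129 107  83  98 114 113  99
   73  62]
 [178 181 177 176 179 179 186 221 237 211 170 161 124 100 124 132 131 104
   69  63]
 [180 179 178 179 178 180 178 195 222 223 189 149 104 129 171 175 166 129
   72  63]
 [178 178 178 179 180 178 180 182 202 218 188 130  87 133 176 179 161 114
   67  64]
 [177 177 178 179 179 178 177 172 164 163 148 109  95 144 177 178 154  93
   66  64]
 [179 178 177 179 181 184 183 166 163 166 154 105 111 164 183 178 147  81
   62  64]
 [182 179 180 181 186 193 173 127 118 160 176 112 125 174 186 171 133  73
   62  66]
 [181 182 182 181 187 172 112  74  71 129 149  87  81  99 
[... 667 characters left out ...]
  59  58  56  60  64  66  70
   74  77]
 [178 146  87  62  60  62  60  60  58  58  58  59  57  55  61  62  69  71
   75  80]
 [178 158 102  67  59  58  60  59  58  53  58  61  58  60  64  67  72  71
   76  80]
 [182 176 143  82  62  60  63  58  55  52  53  59  56  62  63  67  72  74
   77  77]
 [183 183 157 104  72  65  66  62  60  51  50  58  60  58  65  69  75  75
   79  80]
 [185 185 182 156 105  75  70  72  73  58  52  59  59  66  70  71  74  75
   79  80]
 [184 185 188 181 154 103  76  74  76  60  52  53  57  65  69  70  75  76
   80  85]
 [188 185 186 182 177 149  92  81  87  67  63  57  65  67  70  73  75  80
   82  84]]
16.9 [ 0.41899222 -0.31518613  0.21022947] 0.0002612793299125153
```

```bash
python3 - <<'E'
from h import *
q=np.load('top6.npz')['p'].astype(float).mean(2);p=np.load('scene6.npz')['p'].astype(float).mean(2)
def w(g,u0,u1,v0,v1,b):
    r=np.clip(g[v0:v1,u0:u1]-b,0,None);v,u=np.mgrid[v0:v1,u0:u1];return (u*r).sum()/r.sum(),(v*r).sum()/r.sum()
ang=lambda a,b:np.degrees(np.arctan2(*(b-a)[::-1])).round(1)
tab=plane("top",w(q,328,333,188,193,185),.048)[0];tip=plane("top",w(q,330,334,194,197,120),.05)[0];bar=plane("top",w(q,330,335,198,202,65),.076)[0]
print('top',tab,tip,bar)
import sys; np.set_printoptions(threshold=sys.maxsize,linewidth=200)
for ax in([.4577,-.0823],[.459,-.082],[.46,-.0813]):
    ax=np.array(ax);print('tab',ang(ax,tab),'tip',ang(ax,tip),'bar',ang(ax,bar))
print('tip->tab',ang(tip,tab))
print(p[216:244,288:314].astype(int))
E
```

```text
top [ 0.5053063  -0.07558048] [ 0.49059661 -0.07945215] [ 0.46641512 -0.08260635]
tab 8.0 tip 4.9 bar -2.0
tab 7.9 tip 4.6 bar -4.7
tab 7.2 tip 3.5 bar -11.5
tip->tab 14.7
[[138 114  85  70  81 109 138 148 153 152 150 149 148 148 146 145 146 147 149 148 148 148 147 147 148 147]
 [121  76  42  28  42  73 109 135 146 151 148 145 149 149 147 146 149 148 148 146 146 147 148 148 149 148]
 [114  60  24  21  25  40  69 101 128 144 147 148 147 148 149 148 148 148 146 147 148 147 148 148 149 147]
 [113  57  19  18  20  25  38  67 103 132 142 146 149 149 150 148 149 148 146 147 148 146 148 148 148 148]
 [110  54  18  17  20  21  32  63 103 125 132 135 144 147 148 149 149 149 146 147 146 148 147 148 148 147]
 [107  54  18  14  18  21  37  84 130 146 135 124 128 136 144 148 150 149 148 148 148 146 147 148 148 148]
 [107  55  18  15  17  18  31  75 129 163 160 137 115 110 122 136 147 147 148 147 149 149 148 148 148 148]
 [ 95  48  20  14  12  15  20  44  91 143 172 170 132  95  85 104 128 140 148 149 149 149 150 149 149 148]
 [ 57  30  18  15  16  11  14  19  45  90 139 169 162 121  72  64  90 11
[... 1368 characters left out ...]
  40  51  72  89 117 149 167 167 156 148 145 145 145 144]
 [131 108  95  89  82  72  64  53  49  50  59  80  94 102 114 129 152 180 195 188 168 152 147 145 145 146]
 [150 144 138 138 133 124 116 111 104 104 114 131 142 142 143 143 153 174 191 189 169 153 148 144 145 144]
 [153 152 152 153 153 149 150 151 147 146 150 156 159 153 147 141 142 149 160 158 142 139 143 146 144 141]
 [150 151 150 150 151 152 153 153 153 153 153 153 154 151 147 144 137 129 127 117 114 126 135 133 130 128]
 [149 149 148 148 149 149 151 150 150 150 148 150 148 147 146 143 137 126 108  95  98 113 116 108 101 104]
 [147 148 147 149 148 150 150 148 147 145 146 143 137 133 129 126 122 112  97  86  87  91  92  86  84  83]]
```

```bash
python3 - <<'E'
from h import *
p=np.load('scene6.npz')['p'].astype(float).mean(2);p0=np.load('scene4.npz')['p'].astype(float).mean(2)
def w(g,u0,u1,v0,v1,b):
    r=np.clip(g[v0:v1,u0:u1]-b,0,None);v,u=np.mgrid[v0:v1,u0:u1];return (u*r).sum()/r.sum(),(v*r).sum()/r.sum()
ang=lambda a,b:np.degrees(np.arctan2(*(b-a)[::-1])).round(1)
dot=plane("scene",w(p,299,305,232,236,30),.05)[0];dot0=plane("scene",w(p0,291,297,234,238,60),.05)[0];tab=plane("scene",w(p,303,310,236,240,155),.048)[0]
L=np.array([(297.3,222),(298.5,223),(299.35,224),(300.1,225)]);B=plane("scene",L,.076)
vx,vy,x,y=cv2.fitLine(B.astype(np.float32),2,0,0,0).ravel()
print(dot,dot0,tab,'line',np.degrees(np.arctan2(vy,vx)),B[[0,-1]])
for ax in([.4577,-.0823],[.459,-.082],[.46,-.0813]): print('tab',ang(np.array(ax),tab),'dot',ang(np.array(ax),dot),np.linalg.norm(dot-ax),'dot0',ang(np.array(ax),dot0),np.linalg.norm(dot0-ax))
E
```

```text
[ 0.48841715 -0.07842666] [ 0.4819683  -0.09838986] [ 0.50569338 -0.0751942 ] line 1.6320535 [[ 0.46826004 -0.0801611 ]
 [ 0.48211715 -0.07973423]]
tab 8.4 dot 7.2 0.03096039317250852 dot0 -33.5 0.029117592282622427
tab 8.3 dot 6.9 0.029633382460347104 dot0 -35.5 0.028216493701996234
tab 7.6 dot 5.8 0.028562044427918716 dot0 -37.9 0.027832889281548433
```

The pointer reads 6.9°, against 7.7–8.1° for the tab: aligned within measuring error. Now the shutter: I'll go over the button at (0.467, -0.180).

Emit:
servo_tool(
  moves=[
    {"dx": 0.012, "dy": 0.035, "dz": 0, "roll": 0, "jaw": 0},
    {"dx": 0.012, "dy": 0.035, "dz": 0, "roll": 0, "jaw": 0},
    {"dx": 0.012, "dy": 0.035, "dz": 0, "roll": 0, "jaw": 0},
    {"dx": 0.012, "dy": 0.03, "dz": 0, "roll": 0, "jaw": 0},
    {"dx": 0, "dy": 0, "dz": -0.04, "roll": 0, "jaw": 0},
    {"dx": 0, "dy": 0, "dz": -0.05, "roll": 0, "jaw": 0},
    {"dx": 0, "dy": 0, "dz": -0.035, "roll": 0, "jaw": 0},
    {"dx": 0, "dy": 0, "dz": -0.015, "roll": 0, "jaw": 0},
    {"dx": 0, "dy": 0, "dz": 0, "roll": 0, "jaw": 0},
    {"dx": 0, "dy": 0, "dz": 0, "roll": 0, "jaw": 0},
  ],
)

```text
t: 18.15
eef_pos: [0.4697, -0.1758, 0.0719]
ee_rot: [3.141, -0.002, 0.121]
force: [-0.6, 0.1, 0.4]
width: 0.0007
gripper_force: 0.0
```

```bash
python3 - <<'E'
from h import *
s=get_state();print(s['t'],s['eef_pos'],s['force'])
E
```

```text
18.15 [ 0.46967393 -0.17581429  0.07189948] [-0.64500023  0.14087134  0.3776569 ]
```

Emit:
servo_tool(
  moves=[
    {"dx": -0.002, "dy": -0.004, "dz": 0, "roll": 0, "jaw": 0},
    {"dx": 0, "dy": 0, "dz": -0.006, "roll": 0, "jaw": 0},
    {"dx": 0, "dy": 0, "dz": -0.004, "roll": 0, "jaw": 0},
    {"dx": 0, "dy": 0, "dz": -0.003, "roll": 0, "jaw": 0},
    {"dx": 0, "dy": 0, "dz": -0.003, "roll": 0, "jaw": 0},
    {"dx": 0, "dy": 0, "dz": -0.002, "roll": 0, "jaw": 0},
    {"dx": 0, "dy": 0, "dz": -0.002, "roll": 0, "jaw": 0},
    {"dx": 0, "dy": 0, "dz": -0.001, "roll": 0, "jaw": 0},
    {"dx": 0, "dy": 0, "dz": 0, "roll": 0, "jaw": 0},
    {"dx": 0, "dy": 0, "dz": 0, "roll": 0, "jaw": 0},
  ],
)

```text
t: 19.4
eef_pos: [0.467, -0.1802, 0.055]
ee_rot: [3.14, -0.002, 0.123]
force: [-21.5, 12.1, 69.0]
width: 0.0004
gripper_force: 34.8
```

The button is fully down (at 0.055). I'll release straight up and retreat.

Emit:
servo_tool(
  moves=[
    {"dx": 0, "dy": 0, "dz": 0.005, "roll": 0, "jaw": 0},
    {"dx": 0, "dy": 0, "dz": 0.01, "roll": 0, "jaw": 0},
    {"dx": 0, "dy": 0, "dz": 0.03, "roll": 0, "jaw": 0},
    {"dx": 0, "dy": 0, "dz": 0.05, "roll": 0, "jaw": 0},
    {"dx": 0, "dy": 0, "dz": 0.05, "roll": 0, "jaw": 0},
    {"dx": -0.01, "dy": -0.04, "dz": 0.02, "roll": 0, "jaw": 0},
    {"dx": -0.01, "dy": -0.05, "dz": 0, "roll": 0, "jaw": 0},
    {"dx": -0.01, "dy": -0.05, "dz": 0, "roll": 0, "jaw": 0},
    {"dx": 0, "dy": 0, "dz": 0, "roll": 0, "jaw": 0},
    {"dx": 0, "dy": 0, "dz": 0, "roll": 0, "jaw": 0},
  ],
)

```text
t: 20.65
eef_pos: [0.4363, -0.3197, 0.2139]
ee_rot: [-3.141, 0.001, 0.12]
force: [0.5, 0.1, -0.2]
width: 0.0001
gripper_force: 0.0
```

```bash
python3 - <<'E'
from h import *
p,d=shot("scene","scene7"); q,_=shot("top","top7")
def w(g,u0,u1,v0,v1,b):
    r=np.clip(g[v0:v1,u0:u1]-b,0,None);v,u=np.mgrid[v0:v1,u0:u1];return np.array(((u*r).sum()/r.sum(),(v*r).sum()/r.sum())).round(2)
for n in('scene6','scene7'):
    g=np.load(n+'.npz')['p'].astype(float);m=g.mean(2)
    print(n,'dot',w(m,299,305,232,236,30),'btn',[(A,c.round(1)) for A,c,uv in comps(g[225:260,250:280].min(2)>185,(250,225),8)],'ball',[(A,c.round(1)) for A,c,uv in comps(m[185:215,325:350]<50,(325,185),8)])
print(edgefit("scene",p,(.665,-.047,.024),z=.006,segs=[((.09,-.065),(.09,.065),(1,0)),((-.06,-.07),(.085,-.07),(0,-1))]))
print(edgefit("top",q,(.665,-.047,.024),z=.018,segs=[((-.09,-.065),(-.09,.065),(-1,0)),((-.085,-.07),(-.02,-.07),(0,-1)),((-.085,.07),(-.02,.07),(0,1))]),brackets("top",q,(.666,-.047,.024),skip=()))
print(get_state()['t'],get_state()['force'])
E
```

```text
scene6 dot [301.88 234.2 ] btn [] ball [(np.int32(137), array([333.8, 206.9])), (np.int32(11), array([337.7, 213.3]))]
scene7 dot [301.87 234.19] btn [] ball [(np.int32(134), array([333.8, 206.9])), (np.int32(11), array([337.7, 213.3]))]
(array([ 0.6655, -0.044 ,  0.0297]), np.float64(-93.9))
(array([ 0.6666, -0.0485,  0.025 ]), np.float64(-68.9)) (array([0.7414, 0.0148, 0.0262]), np.float64(-181.3))
20.75 [-0.70517775  0.27495916 -0.18493778]
```

Nothing has shifted: the carrier is at about (0.666, -0.046, yaw 0.025) against the place at (0.666, -0.047, yaw 0.024). I'll hand in.

```bash
python3 -c "
from station import *
print(job_done())"
```

```text
the job is handed in; nothing more can be done
None
```

I handed the job in at about 21 s, done in the order asked: the carrier is within a few mm of the centre of the middle brackets and square, the lamp lever is at its far stop, the focus pointer is within about 1° of the tab, and the shutter was pressed fully down (peak wrist force seen 69 N, limit 120 N) and released; I saw no contact with the books, bookend or cup, but did not measure those afterwards, nor the button's return.

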